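# Start the porcelain furnace from its bench console

### The job

Start up the furnace by pushing with your fingertips only, in this order: push down the raised end of the mains rocker on the grey switch box so that it tips right over, press the long bar-shaped key on the console fully down, press the square key fully down, then press the big round start button all the way in and let it come back up. Leave the small round key alone, do not pick up or shove the switch box, and leave the jars and other things on the bench standing where they are.

Things in the scene. Friction and masses are not known exactly. Their poses are not given: they have to be found in the camera images.
- rocker (a joint): mains rocker: white V-shaped paddle, 62 mm long and 34 mm wide, on top of the switch box, pivoting about its middle; a small dark dot, 8 mm across, marks the half that stands up at the start. Value in rad: 0 to 0.04 at the start (off, one end standing up), 0.30 = on, the end that stood up pushed right down and that half of the paddle level. Stays where it is left; pushing at 20 to 28 mm from the pivot takes about 3 to 4 N
- rocker_high (a point): the spot to push: on the upper face of the paddle's raised half, 21 mm from the pivot, about 64 mm above the bench while off; moves down about 6 mm as the rocker goes on. It lies on the switch box's +x side
- switch_box: loose grey switch box, 110 mm (x) by 80 mm (y), 49 mm high, 0.9 kg, on rubber feet; origin under its centre on the bench; may stand at any yaw. The rocker's pivot is 58 mm above the origin and the raised end lies towards the box's own +x
- console: white furnace console fixed to the bench, 160 mm (x) by 290 mm (y), top face 45 mm above the bench; origin under its centre on the bench. Four grey keys stand in one row along its y axis, 35 mm to the -x side of its centre, 66 mm apart, their sequence along the row changing from time to time; a blank black display (top about 60 mm above the bench) lies behind the row
- key_bar (a joint): long bar-shaped key, 48 mm (console x) by 18 mm (console y). Value in m: 0 to 0.0015 at the start (up), 0.007 = fully down; takes about 3 to 4 N and stays where it is left. 
- key_bar_top (a point): centre of the top face of the bar key, about 61 mm above the bench when up, 54 mm when down; moves with it
- key_square (a joint): square key, 26 by 26 mm. Value in m: 0 to 0.0015 at the start (up), 0.007 = fully down; takes about 3 to 4 N and stays where it is left. 
- key_square_top (a point): centre of the top face of the square key, same heights as the bar key
- key_round (a joint): small round key, 22 mm across. Value in m: 0 to 0.0015 at the start (up), 0.007 = fully down; takes about 3 to 4 N and stays where it is left. Not to be pressed
- key_round_top (a point): centre of the top face of the small round key, same heights as the bar key
- start (a joint): start button: the big round mushroom button, 40 mm across. Value in m: 0 = up, 0.006 = fully down; springs back when let go, about 5 N when fully down
- start_top (a point): centre of the top face of the start button, 61 mm above the bench when up
- jar_a: lidded jar, 45 mm across, 62 mm tall, on the bench behind the console; origin under its centre; a bystander
- jar_b: lidded jar, 53 mm across, 75 mm tall, on the bench behind the console; origin under its centre; a bystander
- jar_c: white-lidded jar, 45 mm across, 62 mm tall, on the bench; origin under its centre; a bystander
- pot_small: small lidded pot, 29 mm across, 28 mm tall, standing on the console behind the row of keys; origin under its centre; a bystander
- dropper: small brown bottle, 38 mm across, 85 mm tall; origin under its centre; a bystander
- brush_pot: yellow pot 100 mm across, 85 mm tall, with brushes reaching up to 166 mm; origin under its centre; a bystander
- spatula: thin spatula lying on the bench beside the console, 172 mm long along its x axis, 8 mm high; origin near its middle; a bystander

How it is judged:
By the outcome, as a careful person would: the job done as asked, in the order asked, and still so for the second after the job is handed in, with the robot touching nothing.
It also fails if it takes over 54 s, if anything falls off the work surface, if the arm or the gripper's body presses on something with over 40 N, if the wrist force passes 120 N, or if a joint passes its speed limit or range.

### The arm

A 6-joint arm with a two-finger parallel gripper is mounted at the origin on the work surface. World frame = base frame: x ahead of the robot, y to its left, z up, the work surface at z = 0. Lengths are in m, angles in rad, forces in N, time in s.
With the tool pointing down it reaches from about 0.35 to 0.975 m from the base axis. Payload 4.9 kg.
Tool frame: the origin (TCP) lies at the very end of the fingers, on their centre line; the grasp point (between the pads) lies 19 mm behind it; z points along the fingers, y is the direction in which the jaws open and shut (so a half turn about z gives the same grasp; the last joint's range is limited). The gripper opens to 85 mm and grips with 20 to 120 N. Pads are 22 mm wide; open, the fingers measure 114 mm over their backs; the gripper's body (76 mm by 85 mm) begins 54 mm behind the grasp point. The pads swing forward as they close: fully open they stand 13 mm farther back than shut.
Start: joints at [-1.292, 0.053, 1.613, -0, 1.476, -0.119], TCP at [0.242, -0.576, 0.231] pointing down, gripper open.
Joint ranges: [-3.01, 3.01], [-1.01, 2.22], [0.06, 2.58], [-1.02, 4.17], [0.09, 2.62], [-3.14, 3.14]. Speed limits (rad/s): [2.57, 2.57, 3.14, 3.14, 3.14, 3.14].

### API

Orientations are given as a unit quaternion [w, x, y, z].
In Python, from plant import monitor, eyes, manip gives the robot as it stands.
- The arm moves only by the tool step_arm, never from a script. Its argument "motion" is a list of rows, each a list of 7 numbers: the shift along the world's x, y, z scaled (see below), then the turn, a rotation vector about the world's x, y, z scaled (see below), then the closure in counts, from 0 (fully open) to 255 (shut). In form: [[x, y, z, ax, ay, az, grip], ...]. A call has 1 to 10 rows; each row is the pose to reach, as a shift and turn from the pose commanded when the call began; what a row does not reach only later rows make up. The controller multiplies each number of a shift by 0.5 m and each number of a turn by 1.5 rad. A row lasts 1/10 s, in which the tool goes at most 50 mm and 8.59 degrees, less where a joint would pass 70% of its speed; a pose out of reach is approached as far as the arm can. A call with a number of a shift or a turn outside -1 to 1 is refused whole. A call with a gripper value outside its range is refused whole. The fingers move at their own pace and stop on an object; the grip force is fixed at half the most. Time passes only in rows, so rows that repeat a pose let the fingers close. It gives the time, the measured TCP pose, the force and the opening at its end, in the units of the state.
- monitor.state(): the state, without advancing time (a new reading comes with each control period).
- eyes.grab_frame(name): name is "scene" or "side" or "wrist"; returns a dict with "pixels" (420x560x3 uint8, red, green, blue), "mtx" (3x3 intrinsics, pixels), "rvec" (rotation vector, rad) and "tvec" (3), from world to camera coordinates, as OpenCV has them; the wrist camera has in their place "hand_eye" (4x4, takes a point from camera to tool coordinates, whose origin is the TCP and whose axes are the flange's). Camera axes: x right, y down, z forward; pixel columns grow to the right and rows downward; lengths in m; the calibration is good to about 2 mm. The wrist camera is an equidistant fisheye: a pixel r from the principal point sees the ray r / f radians off the axis. A picture is of the moment at which its call begins: read the wrist's pose just before it. There is no depth.
- manip.job_done(): hands the job in, once; it reports no verdict.
Trained networks look in the newest picture that a camera, given by its name, has taken for a name from the list of things; names that differ only in an ending like _2 or _b are one class to them, and where a whole thing is asked for, a point or a joint stands for the part that bears it (a point fixed in the world has none). Each returns a list of dicts, best first, with "p" (0 to 1); they miss things now and then, are a little off and sometimes report something else, mostly with a low value. They report only what shows in the picture. A call takes as long as a camera call.
- eyes.look_for(name, camera): "box" ([centre column, centre row, width, height] in pixels, round what is visible of it).
- eyes.pinpoint(name, camera): "uv" ([column, row] in pixels: a listed point, or the origin of a listed thing).
The state is a dict: "time": time; "joint_pos": joint angles; "joint_vel": joint speeds; "joint_efforts": joint torques, N m; "tool_pos": TCP position; "tool_rot": TCP orientation; "contact_force": force on the tool from outside, world axes, zero at the start; "ft_torque": the same for the moment, N m; "gripper_width": opening from 0.0 (shut) to 1.0 (fully open).
Only numpy, scipy, OpenCV 4.12 (cv2) and the standard library are available. Lean on these libraries where they do the work, as an engineer would, in place of code of your own. Each camera call takes 0.05 s, during which the arm holds its last target.

## Working session

There is one attempt and no reset: what is moved stays moved. The work goes in short steps, Python scripts to look and compute and a tool call to move; the robot and the scene stay as the last step left them, time stands still between calls to the robot, and variables do not carry over. Pictures are saved under pics/ and viewed, and the job is handed in when it is done.

Besides the shell and the picture viewer there is one more tool, called by a JSON object that holds its "method" and its "body", one argument or row to a line. step_arm: Moves the arm, as the interface text tells. Its arguments: {"type":"object","properties":{"motion":{"type":"array","items":{"type":"array","items":{"type":"number"}}}},"required":["motion"]}

```bash
ls; mkdir -p pics; python3 - <<'E'
from plant import monitor, eyes, manip
import cv2
s=monitor.state();print(s)
for c in ["scene","side","wrist"]:
    f=eyes.grab_frame(c);cv2.imwrite(f"pics/{c}0.png",f["pixels"][:,:,::-1])
    print(c,{k:v for k,v in f.items() if k!="pixels"})
    for n in ["rocker_high","key_bar_top","key_square_top","key_round_top","start_top","switch_box","console"]:
        print(n,[(d["uv"],round(d["p"],2)) for d in eyes.pinpoint(n,c)[:2]])
E
```

```text
pics
{'time': 0.0, 'joint_pos': array([-1.29200713e+00,  5.34122335e-02,  1.61432269e+00,  7.89393767e-06,
        1.47600306e+00, -1.18996615e-01]), 'joint_vel': array([ 1.14165817e-03, -1.86307989e-04,  5.25840586e-04,  1.05229501e-05,
        3.21544206e-04, -1.04809670e-03]), 'joint_efforts': array([ 2.68477903e-03, -3.93677437e+01, -3.70173275e+01, -8.13485258e-06,
        7.04422957e-03, -6.60351390e-06]), 'tool_pos': array([ 0.24193923, -0.57558256,  0.23001156]), 'tool_rot': array([-1.06955865e-03,  9.80285433e-01,  1.97583700e-01, -8.16946458e-05]), 'contact_force': array([-0.13761995,  0.28643239, -0.26538692]), 'ft_torque': array([ 0.00665844, -0.03358241, -0.0134265 ]), 'gripper_width': 0.9978006604887513}
scene {'mtx': array([[449.80427139,   0.        , 281.65674368],
       [  0.        , 449.80427139, 208.83827586],
       [  0.        ,   0.        ,   1.        ]]), 'rvec': array([ 0.81174007,  2.66178199, -0.96307332]), 'tvec': array([ 0.47866769, -0.23126662,  1.26426784])}
rocker_high [([251.5, 115.0], 0.82), ([190.7, 173.0], 0.58)]
key_bar_top [([338.8, 228.0], 
[... 726 characters left out ...]
7, 377.2], 0.74), ([235.6, 264.5], 0.72)]
console [([258.6, 241.6], 0.57)]
wrist {'mtx': array([[325.1922621 ,   0.        , 275.4168254 ],
       [  0.        , 325.1922621 , 209.03910013],
       [  0.        ,   0.        ,   1.        ]]), 'hand_eye': array([[ 8.40999299e-04, -9.49028547e-01, -3.15189006e-01,
         8.02674992e-02],
       [ 9.99999642e-01,  8.28010120e-04,  1.75113204e-04,
         9.58729134e-04],
       [ 9.47922578e-05, -3.15189041e-01,  9.49028903e-01,
        -1.43182788e-01],
       [ 0.00000000e+00,  0.00000000e+00,  0.00000000e+00,
         1.00000000e+00]])}
rocker_high []
key_bar_top []
key_square_top []
key_round_top []
start_top []
switch_box []
console []
```

View pics/scene0.png

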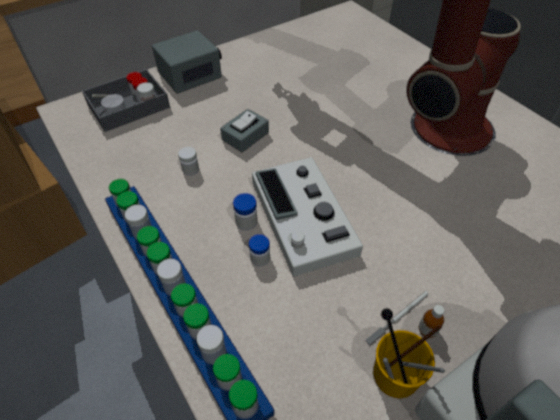

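View pics/side0.png

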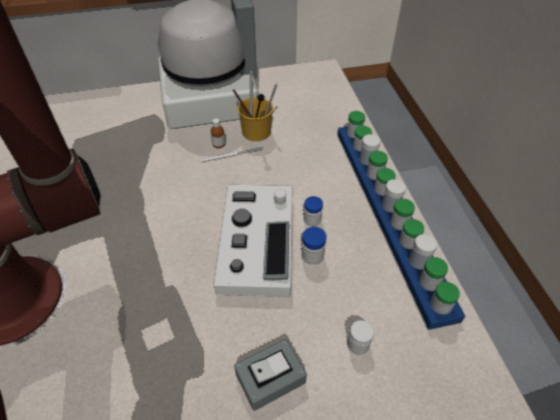

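The scene view shows, along the row: bar key (336,234), start (324,211), square (313,190) and small round (303,171). In the side view they are at (244,196), (242,217), (239,241) and (237,265). The switch box is at (246,128) in scene and (271,370) in side. I'll zoom in next.

```bash
python3 - <<'E'
import cv2
a=cv2.imread("pics/scene0.png");b=cv2.imread("pics/side0.png")
def crop(im,x,y,w,h,k,n): cv2.imwrite(n,cv2.resize(im[y:y+h,x:x+w],None,fx=k,fy=k,interpolation=cv2.INTER_CUBIC))
crop(a,210,100,70,55,11,"pics/c1.png")
crop(a,240,150,130,120,5,"pics/c2.png")
crop(b,225,330,90,80,7,"pics/c3.png")
crop(b,205,175,100,125,4.8,"pics/c4.png")
E
```

```text
(no output)
```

View pics/c1.png

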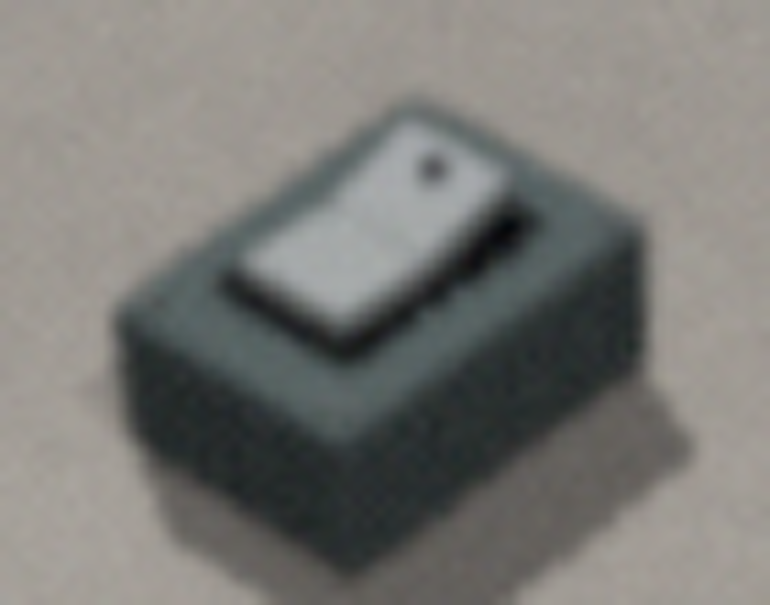

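View pics/c2.png

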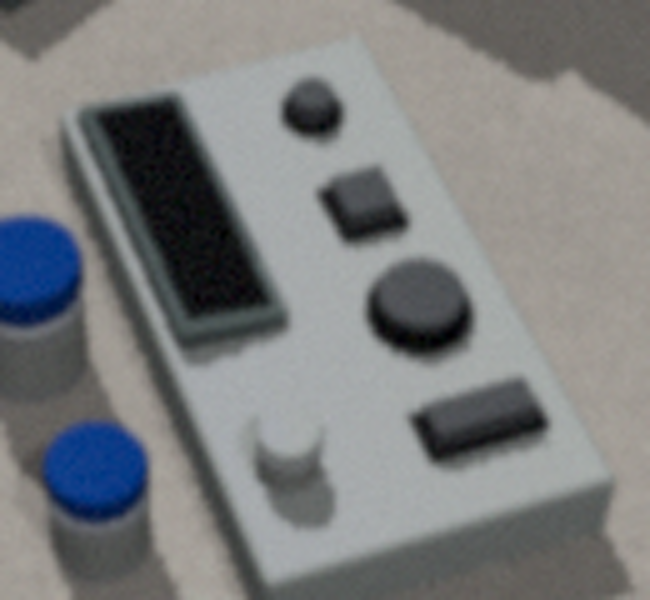

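View pics/c3.png

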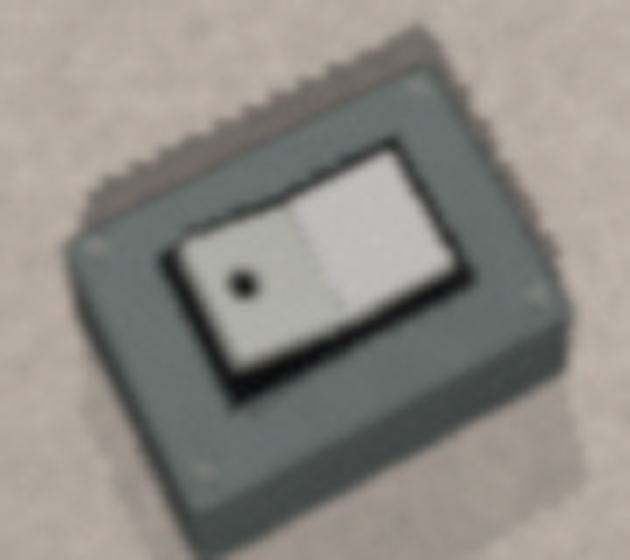

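View pics/c4.png

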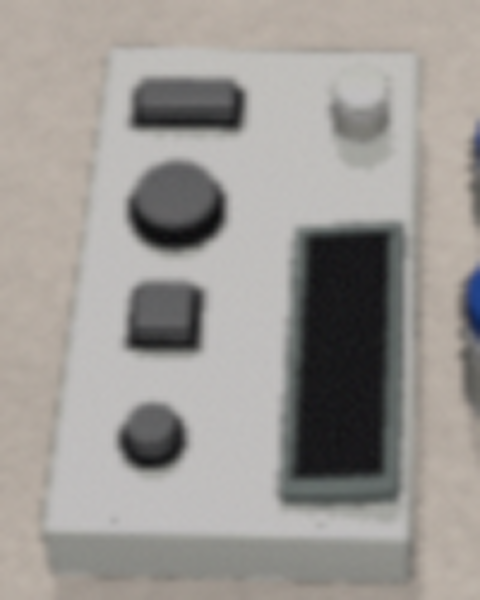

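```bash
cat > h.py <<'E'
import numpy as np, cv2
from scipy.spatial.transform import Rotation as R
CAL={'scene':(449.80427139,281.65674368,208.83827586,[0.81174007,2.66178199,-0.96307332],[0.47866769,-0.23126662,1.26426784]),
'side':(466.4136771,277.86020227,215.46231048,[2.42338116,-0.26750855,0.08895841],[-0.56860185,0.17596177,0.98763369])}
def ray(c,uv):
    f,cx,cy,r,t=CAL[c];M=R.from_rotvec(r).as_matrix()
    d=M.T@np.array([(uv[0]-cx)/f,(uv[1]-cy)/f,1]);return -M.T@np.array(t),d/np.linalg.norm(d)
def atz(c,uv,z):
    o,d=ray(c,uv);return o+d*(z-o[2])/d[2]
def tri(a,b):
    A=np.zeros((3,3));B=np.zeros(3)
    for c,uv in(('scene',a),('side',b)):
        o,d=ray(c,uv);P=np.eye(3)-np.outer(d,d);A+=P;B+=P@o
    return np.linalg.solve(A,B)
E
python3 - <<'E'
from h import *
np.set_printoptions(precision=4,suppress=True)
P={'bar':((336.6,231.6),(244.6,195.4),.06),'start':((324.4,209.6),(241.9,215.4),.061),'sq':((312.8,189.6),(239.4,239.2),.06),'rnd':((302.8,170.2),(236.9,263.8),.06),
'dot':((249.3,115.3),(260,370.7),.064),'piv':((244.1,120.5),(270.1,366.9),.058)}
for k,(a,b,z) in P.items(): print(k,tri(a,b),atz('scene',a,z)[:2],atz('side',b,z)[:2])
sc=[(410,95),(640,215),(345,445),(120,310)];sd=[(70,250),(425,70),(570,310),(205,515)]
S=np.array([atz('scene',(210+x/11,100+y/11),.049)[:2] for x,y in sc]);D=np.array([atz('side',(225+x/7,330+y/7),.049)[:2] for x,y in sd])
print(S,S.mean(0));print(D,D.mean(0))
E
```

```text
bar [0.5294 0.1363 0.0524] [0.5307 0.1411] [0.531  0.1275]
start [0.5136 0.0742 0.0539] [0.5159 0.0789] [0.5144 0.0671]
sq [0.4974 0.0097 0.0513] [0.5012 0.016 ] [0.4979 0.0023]
rnd [ 0.4811 -0.0538  0.0523] [ 0.4839 -0.0475] [ 0.4823 -0.0601]
dot [ 0.4846 -0.2937  0.0612] [ 0.4852 -0.2904] [ 0.4855 -0.2953]
piv [ 0.5039 -0.2888  0.0558] [ 0.5042 -0.2862] [ 0.5046 -0.2901]
[[ 0.4657 -0.3348]
 [ 0.4433 -0.2632]
 [ 0.5458 -0.2314]
 [ 0.566  -0.3031]] [ 0.5052 -0.2831]
[[ 0.444  -0.2704]
 [ 0.5442 -0.2422]
 [ 0.5653 -0.3137]
 [ 0.4657 -0.3435]] [ 0.5048 -0.2924]
```

{"method": "step_arm", "body": {
  "motion": [
    [0.5, 0.57, -0.06, 0, 0, -0.08, 255],
    [0.5, 0.57, -0.06, 0, 0, -0.08, 255],
    [0.5, 0.57, -0.06, 0, 0, -0.08, 255],
    [0.5, 0.57, -0.06, 0, 0, -0.08, 255],
    [0.5, 0.57, -0.06, 0, 0, -0.08, 255],
    [0.5, 0.57, -0.06, 0, 0, -0.08, 255],
    [0.5, 0.57, -0.06, 0, 0, -0.08, 255],
    [0.5, 0.57, -0.06, 0, 0, -0.08, 255],
    [0.5, 0.57, -0.06, 0, 0, -0.08, 255],
    [0.5, 0.57, -0.06, 0, 0, -0.08, 255]
  ]
}}

```text
time: 2.2
tool_pos: [0.4923, -0.2909, 0.2013]
tool_rot: [0.0, 0.99, 0.139, -0.0]
contact_force: [-0.3, -0.2, -0.7]
gripper_width: 0.002
```

```bash
cat >> h.py <<'E'
HE=np.array([[8.40999299e-04,-9.49028547e-01,-3.15189006e-01,8.02674992e-02],[9.99999642e-01,8.28010120e-04,1.75113204e-04,9.58729134e-04],[9.47922578e-05,-3.15189041e-01,9.49028903e-01,-1.43182788e-01],[0,0,0,1]])
WF,WX,WY=325.1922621,275.4168254,209.03910013
def wpose(s):
    T=np.eye(4);q=s['tool_rot'];T[:3,:3]=R.from_quat([q[1],q[2],q[3],q[0]]).as_matrix();T[:3,3]=s['tool_pos'];return T
def wz(T,uv,z):
    v=np.array([uv[0]-WX,uv[1]-WY]);r=np.hypot(*v);th=r/WF
    d=np.array([*(np.sin(th)*v/max(r,1e-9)),np.cos(th)]);M=T@HE;d=M[:3,:3]@d;o=M[:3,3]
    return o+d*(z-o[2])/d[2]
E
cat > look.py <<'E'
import sys
from plant import monitor, eyes, manip
from h import *
import pickle
n=sys.argv[1];s=monitor.state();T=wpose(s)
f=eyes.grab_frame("wrist");cv2.imwrite(f"pics/{n}.png",f["pixels"][:,:,::-1])
pickle.dump(T,open(f"pics/{n}.pkl","wb"))
print(s['time'],s['tool_pos'],s['tool_rot'],s['contact_force'],s['gripper_width'])
for k,z in zip(sys.argv[2::2],sys.argv[3::2]):
    for d in eyes.pinpoint(k,"wrist")[:2]: print(k,d['uv'],d['p'],wz(T,d['uv'],float(z)))
E
python3 look.py w1 rocker_high .064 switch_box 0 start_top .061 key_square_top .06
```

```text
2.2 [ 0.49229073 -0.29085175  0.2012604 ] [ 1.53950624e-04  9.90263791e-01  1.39203266e-01 -2.27972124e-04] [-0.31712799 -0.20933849 -0.70011435] 0.001555815838819696
rocker_high [277.1, 206.9] 0.94 [ 0.48252385 -0.29632469  0.064     ]
switch_box [276.9, 167.9] 0.9 [ 0.50497752 -0.2899474   0.        ]
start_top [278.5, 207.0] 0.53 [ 0.48185264 -0.29787073  0.061     ]
key_square_top [15.6, 121.7] 0.61 [0.49709094 0.00589    0.06      ]
```

View pics/w1.png

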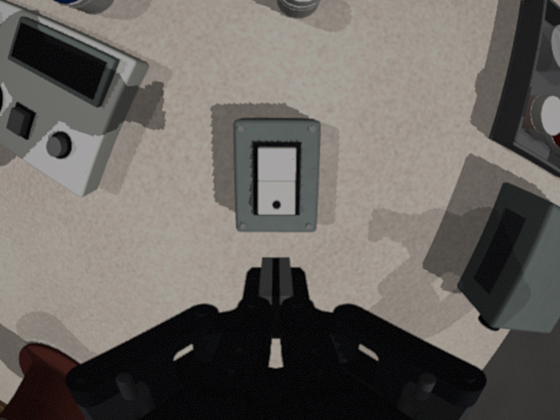

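The wrist view shows the box square to the tool. The dot is at (277,205), the pivot line at row 181, and the fingertips at (276,260). I'll descend to just above the dot half.

{"method": "step_arm", "body": {
  "motion": [
    [-0.02, -0.01, -0.1, 0, 0, 0, 255],
    [-0.02, -0.01, -0.18, 0, 0, 0, 255],
    [-0.02, -0.01, -0.24, 0, 0, 0, 255],
    [-0.02, -0.01, -0.24, 0, 0, 0, 255],
    [-0.02, -0.01, -0.24, 0, 0, 0, 255]
  ]
}}

```text
time: 2.95
tool_pos: [0.4818, -0.2968, 0.0817]
tool_rot: [-0.0, 0.99, 0.138, -0.0]
contact_force: [-0.5, -0.2, 0.7]
gripper_width: 0.001
```

```bash
python3 look.py w2 rocker_high .064 switch_box 0; python3 - <<'E'
from h import *;import pickle
T=pickle.load(open("pics/w1.pkl","rb"))
for p in [(277,205),(277.5,181),(277,146),(277,215)]: print(p,wz(T,p,.06))
E
```

```text
2.95 [ 0.4818463  -0.29676811  0.08167441] [-1.32813614e-04  9.90440409e-01  1.37941153e-01 -1.30396364e-04] [-0.53838228 -0.17097651  0.71626089] 0.0008223015497087775
switch_box [270.8, 181.0] 0.68 [ 0.50674996 -0.28728227  0.        ]
(277, 205) [ 0.48301573 -0.29610785  0.06      ]
(277.5, 181) [ 0.5048822 -0.2902511  0.06     ]
(277, 146) [ 0.53518387 -0.28102915  0.06      ]
(277, 215) [ 0.47366549 -0.29881378  0.06      ]
```

View pics/w2.png

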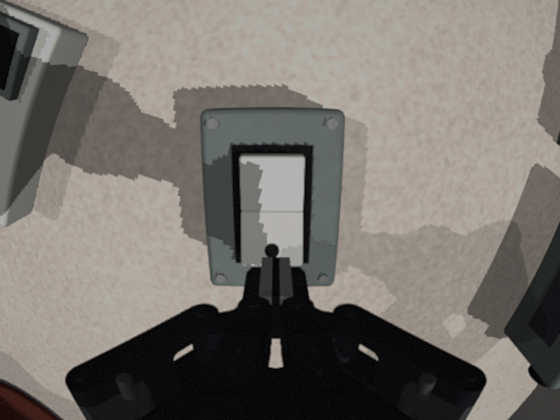

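{"method": "step_arm", "body": {
  "motion": [
    [0, 0, -0.024, 0, 0, 0, 255],
    [0, 0, -0.03, 0, 0, 0, 255],
    [0, 0, -0.034, 0, 0, 0, 255],
    [0, 0, -0.038, 0, 0, 0, 255],
    [0, 0, -0.042, 0, 0, 0, 255],
    [0, 0, -0.045, 0, 0, 0, 255],
    [0, 0, -0.047, 0, 0, 0, 255],
    [0, 0, -0.047, 0, 0, 0, 255]
  ]
}}

```text
time: 3.9
tool_pos: [0.4822, -0.2963, 0.058]
tool_rot: [0.0, 0.99, 0.138, 0.0]
contact_force: [-2.1, 0.1, 3.9]
gripper_width: -0.002
```

{"method": "step_arm", "body": {
  "motion": [
    [0, 0, -0.002, 0, 0, 0, 255],
    [0, 0, -0.003, 0, 0, 0, 255],
    [0, 0, -0.003, 0, 0, 0, 255]
  ]
}}

```text
time: 4.2
tool_pos: [0.4822, -0.2964, 0.0579]
tool_rot: [0.0, 0.99, 0.139, -0.0]
contact_force: [-5.6, 2.4, 10.9]
gripper_width: -0.002
```

The force climbed at z≈0.058, so it has bottomed. I'll lift off and check.

{"method": "step_arm", "body": {
  "motion": [
    [0, 0, 0.02, 0, 0, 0, 255],
    [0, 0, 0.1, 0, 0, 0, 255],
    [0.02, 0.01, 0.2, 0, 0, 0, 255],
    [0.02, 0.01, 0.28, 0, 0, 0, 255],
    [0.02, 0.01, 0.28, 0, 0, 0, 255],
    [0.02, 0.01, 0.28, 0, 0, 0, 255]
  ]
}}

```text
time: 4.8
tool_pos: [0.493, -0.2914, 0.1978]
tool_rot: [0.001, 0.99, 0.139, 0.001]
contact_force: [0.1, 1.6, -0.8]
gripper_width: -0.0
```

```bash
python3 look.py w3 rocker_high .058 switch_box 0;python3 - <<'E'
import cv2
from plant import eyes
a=cv2.imread("pics/w3.png")[100:250,200:350];f=eyes.grab_frame("scene")["pixels"][90:165,205:280,::-1]
cv2.imwrite("pics/c5.png",cv2.hconcat([cv2.resize(a,(400,400)),cv2.resize(f,(400,400),interpolation=2)]))
E
```

```text
4.8 [ 0.49297111 -0.29142738  0.19782658] [0.0010236  0.99035063 0.13857368 0.00138172] [ 0.14917738  1.59101629 -0.80256936] -0.0003049267067825811
rocker_high [279.3, 207.5] 0.81 [ 0.48288528 -0.29940408  0.058     ]
rocker_high [275.7, 170.0] 0.16 [ 0.51556742 -0.28660856  0.058     ]
switch_box [273.5, 168.6] 0.96 [ 0.50524601 -0.28731633  0.        ]
```

View pics/c5.png

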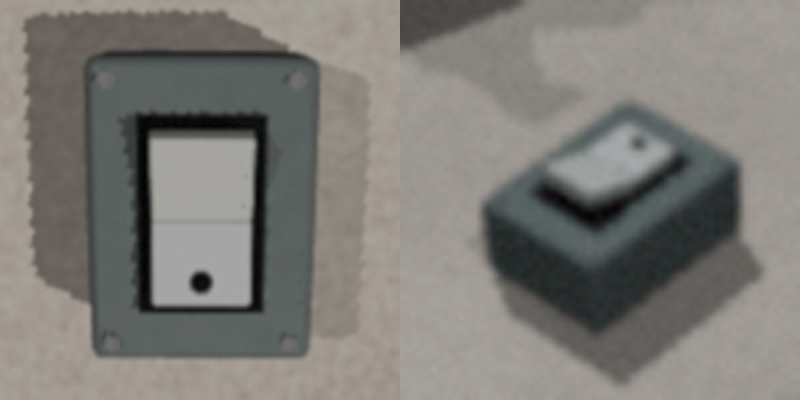

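The rocker is over: the dot half is level, the far half is up, and the box hasn't moved. On to the console.

{"method": "step_arm", "body": {
  "motion": [
    [0.04, 0.76, 0.02, 0, 0, -0.35, 255],
    [0.04, 0.76, 0.02, 0, 0, -0.35, 255],
    [0.04, 0.76, 0.02, 0, 0, -0.35, 255],
    [0.04, 0.76, 0.02, 0, 0, -0.35, 255],
    [0.04, 0.76, 0.02, 0, 0, -0.35, 255],
    [0.04, 0.76, 0.02, 0, 0, -0.35, 255],
    [0.04, 0.76, 0.02, 0, 0, -0.35, 255],
    [0.04, 0.76, 0.02, 0, 0, -0.35, 255],
    [0.04, 0.76, 0.02, 0, 0, -0.35, 255],
    [0.04, 0.76, 0.02, 0, 0, -0.35, 255]
  ]
}}

```text
time: 6.0
tool_pos: [0.5113, 0.0895, 0.2047]
tool_rot: [0.0, 0.992, -0.122, -0.001]
contact_force: [-0.6, 0.2, -0.5]
gripper_width: -0.0
```

```bash
python3 look.py w4 key_bar_top .060 key_square_top .06 key_round_top .06 start_top .061
```

```text
6.0 [0.51131872 0.0894651  0.20474332] [ 3.72053114e-04  9.92490818e-01 -1.22311854e-01 -1.28358685e-03] [-0.6295431   0.22553191 -0.49713266] -0.00024866582852575985
key_bar_top [220.8, 185.5] 0.73 [0.53014675 0.13542044 0.06      ]
key_square_top [361.4, 186.0] 0.81 [0.49834314 0.00869171 0.06      ]
key_round_top [425.1, 191.6] 0.66 [ 0.47758872 -0.05565347  0.06      ]
start_top [292.0, 188.8] 0.56 [0.51134188 0.07267275 0.061     ]
start_top [218.5, 187.4] 0.35 [0.52916091 0.13779507 0.061     ]
```

View pics/w4.png

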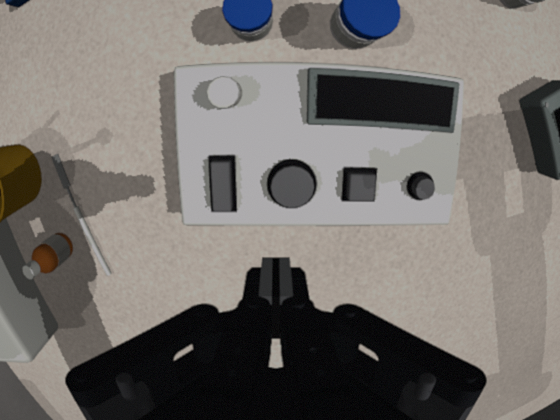

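The wrist view shows the bar key at (222,184), start (292,184), square (360,184) and round (421,186). The positions agree with the external cameras. I'll go above the bar key.

{"method": "step_arm", "body": {
  "motion": [
    [0.038, 0.09, -0.04, 0, 0, 0, 255],
    [0.038, 0.09, -0.14, 0, 0, 0, 255],
    [0.038, 0.09, -0.22, 0, 0, 0, 255],
    [0.038, 0.09, -0.25, 0, 0, 0, 255],
    [0.038, 0.09, -0.25, 0, 0, 0, 255],
    [0.038, 0.09, -0.25, 0, 0, 0, 255]
  ]
}}

```text
time: 6.85
tool_pos: [0.5324, 0.1334, 0.0831]
tool_rot: [-0.0, 0.992, -0.124, 0.001]
contact_force: [-0.4, 0.0, 0.2]
gripper_width: -0.002
```

```bash
python3 look.py w5 key_bar_top .060 key_square_top .06
```

```text
6.85 [0.53241644 0.13337488 0.08307364] [-2.87247270e-04  9.92307443e-01 -1.23791897e-01  1.19249664e-03] [-0.43263947  0.00856151  0.23186322] -0.0017668316414038278
key_bar_top [271.5, 257.0] 0.58 [0.52909311 0.13549856 0.06      ]
key_square_top [473.1, 251.6] 0.97 [0.49654438 0.00825235 0.06      ]
```

View pics/w5.png

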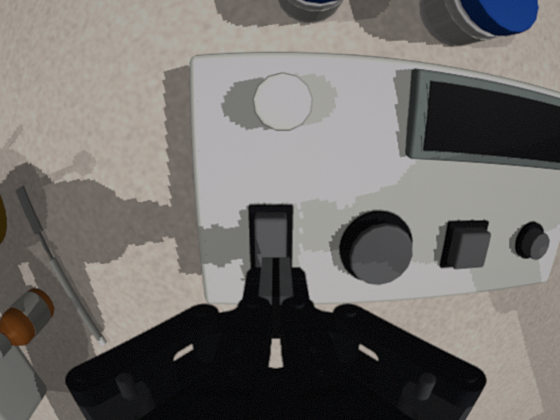

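{"method": "step_arm", "body": {
  "motion": [
    [-0.002, 0.003, -0.03, 0, 0, 0, 255],
    [-0.002, 0.003, -0.04, 0, 0, 0, 255],
    [-0.002, 0.003, -0.044, 0, 0, 0, 255],
    [-0.002, 0.003, -0.048, 0, 0, 0, 255],
    [-0.002, 0.003, -0.052, 0, 0, 0, 255],
    [-0.002, 0.003, -0.056, 0, 0, 0, 255],
    [-0.002, 0.003, -0.059, 0, 0, 0, 255],
    [-0.002, 0.003, -0.059, 0, 0, 0, 255]
  ]
}}

```text
time: 7.8
tool_pos: [0.5301, 0.1354, 0.0539]
tool_rot: [0.0, 0.992, -0.123, -0.001]
contact_force: [-8.9, -0.8, 14.1]
gripper_width: 0.002
```

{"method": "step_arm", "body": {
  "motion": [
    [0, 0, 0.03, 0, 0, 0, 255],
    [0, 0, 0.1, 0, 0, 0, 255],
    [-0.02, -0.08, 0.1, 0, 0, 0, 255],
    [-0.045, -0.17, 0.1, 0, 0, 0, 255],
    [-0.066, -0.254, 0.1, 0, 0, 0, 255],
    [-0.066, -0.254, 0.08, 0, 0, 0, 255],
    [-0.066, -0.254, 0.06, 0, 0, 0, 255],
    [-0.066, -0.254, 0.06, 0, 0, 0, 255]
  ]
}}

```text
time: 8.6
tool_pos: [0.4959, 0.0091, 0.0799]
tool_rot: [-0.0, 0.992, -0.123, -0.002]
contact_force: [-0.1, 0.3, -0.8]
gripper_width: 0.0
```

```bash
python3 look.py w6 key_bar_top .054 key_square_top .06
```

```text
8.6 [0.49593317 0.00905775 0.07985436] [-2.01508282e-04  9.92396908e-01 -1.23067953e-01 -1.61717424e-03] [-0.14556304  0.33909305 -0.75956002] 0.0002631437745974174
key_bar_top [70.9, 242.6] 0.94 [0.52926829 0.13939403 0.054     ]
key_square_top [276.0, 251.3] 0.88 [0.49689338 0.00744077 0.06      ]
key_square_top [388.9, 251.5] 0.74 [ 0.47972733 -0.05584351  0.06      ]
```

View pics/w6.png

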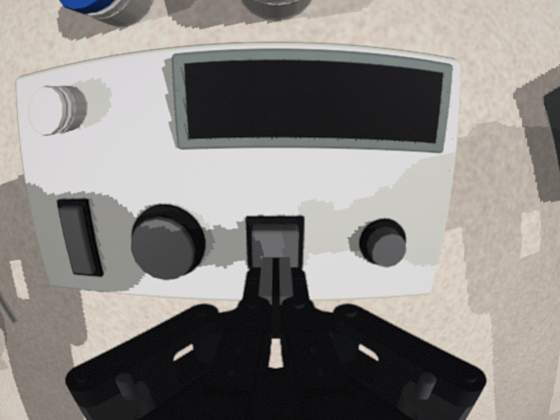

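{"method": "step_arm", "body": {
  "motion": [
    [0.002, -0.002, -0.03, 0, 0, 0, 255],
    [0.002, -0.002, -0.038, 0, 0, 0, 255],
    [0.002, -0.002, -0.042, 0, 0, 0, 255],
    [0.002, -0.002, -0.046, 0, 0, 0, 255],
    [0.002, -0.002, -0.05, 0, 0, 0, 255],
    [0.002, -0.002, -0.054, 0, 0, 0, 255],
    [0.002, -0.002, -0.058, 0, 0, 0, 255],
    [0.002, -0.002, -0.06, 0, 0, 0, 255],
    [0.002, -0.002, -0.06, 0, 0, 0, 255]
  ]
}}

```text
time: 9.65
tool_pos: [0.4984, 0.0074, 0.0539]
tool_rot: [-0.0, 0.992, -0.123, -0.0]
contact_force: [-8.2, 1.9, 13.8]
gripper_width: 0.0
```

{"method": "step_arm", "body": {
  "motion": [
    [0, 0, 0.03, 0, 0, 0, 255],
    [0, 0, 0.1, 0, 0, 0, 255],
    [0.016, 0.06, 0.2, 0, 0, 0, 255],
    [0.032, 0.13, 0.2, 0, 0, 0, 255],
    [0.032, 0.13, 0.2, 0, 0, 0, 255],
    [0.032, 0.13, 0.2, 0, 0, 0, 255]
  ]
}}

```text
time: 10.25
tool_pos: [0.5144, 0.0727, 0.1523]
tool_rot: [0.0, 0.992, -0.122, 0.001]
contact_force: [0.5, -0.2, 0.3]
gripper_width: -0.002
```

```bash
python3 look.py w7 key_bar_top .054 key_square_top .054 start_top .061
```

```text
10.25 [0.5144353  0.07269759 0.15230626] [ 2.16463857e-04  9.92470115e-01 -1.22484638e-01  7.32757856e-04] [ 0.47777808 -0.16025944  0.31145237] -0.001555899878643298
key_bar_top [195.8, 209.5] 0.8 [0.52943028 0.13344909 0.054     ]
key_square_top [360.4, 210.3] 0.62 [0.49684251 0.00579101 0.054     ]
start_top [275.1, 211.4] 0.92 [0.51485738 0.07178239 0.061     ]
```

View pics/w7.png

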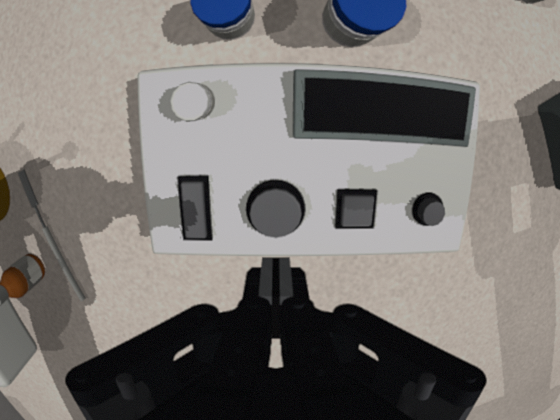

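Bar and square keys look down, and the tool is centred on start. Now I'll press it.

{"method": "step_arm", "body": {
  "motion": [
    [0, 0, -0.08, 0, 0, 0, 255],
    [0, 0, -0.14, 0, 0, 0, 255],
    [0, 0, -0.17, 0, 0, 0, 255],
    [0, 0, -0.178, 0, 0, 0, 255],
    [0, 0, -0.184, 0, 0, 0, 255],
    [0, 0, -0.19, 0, 0, 0, 255],
    [0, 0, -0.196, 0, 0, 0, 255],
    [0, 0, -0.2, 0, 0, 0, 255],
    [0, 0, -0.2, 0, 0, 0, 255]
  ]
}}

```text
time: 11.35
tool_pos: [0.5155, 0.0722, 0.0549]
tool_rot: [0.0, 0.992, -0.123, 0.001]
contact_force: [-7.8, -2.3, 13.8]
gripper_width: 0.002
```

{"method": "step_arm", "body": {
  "motion": [
    [0, 0, 0.03, 0, 0, 0, 255],
    [0, 0, 0.1, 0, 0, 0, 255],
    [0, 0, 0.2, 0, 0, 0, 255],
    [0, 0, 0.3, 0, 0, 0, 255],
    [-0.1, 0, 0.36, 0, 0, 0, 255],
    [-0.2, 0, 0.36, 0, 0, 0, 255],
    [-0.2, 0, 0.36, 0, 0, 0, 255],
    [-0.2, 0, 0.36, 0, 0, 0, 255]
  ]
}}

```text
time: 12.15
tool_pos: [0.4137, 0.0725, 0.2329]
tool_rot: [-0.0, 0.992, -0.123, 0.002]
contact_force: [0.3, 0.1, 0.2]
gripper_width: 0.001
```

```bash
python3 look.py w8 start_top .061 key_bar_top .054 key_square_top .054; python3 - <<'E'
import cv2
from plant import eyes
for c,(x,y,w,h) in dict(scene=(205,90,170,190),side=(195,170,130,240)).items():
    f=eyes.grab_frame(c)["pixels"][:,:,::-1];cv2.imwrite(f"pics/{c}9.png",f)
    k=580/h
    cv2.imwrite(f"pics/{c}9c.png",cv2.resize(f[y:y+h,x:x+w],None,fx=k,fy=k,interpolation=2))
a=cv2.hconcat([cv2.imread("pics/scene9c.png"),cv2.imread("pics/side9c.png")])
print(a.shape);cv2.imwrite("pics/c9.png",a[:,:800] if a.shape[1]<=800 else cv2.resize(a,(800,int(a.shape[0]*800/a.shape[1]))))
E
```

```text
12.15 [0.41367429 0.07252903 0.23291953] [-3.31039366e-04  9.92392821e-01 -1.23095840e-01  1.94785968e-03] [0.25207837 0.12081665 0.15484118] 0.0011059043154130561
start_top [249.0, 89.4] 0.71 [0.51279262 0.07273329 0.061     ]
key_bar_top [185.4, 91.9] 0.84 [0.52908952 0.13513549 0.054     ]
key_square_top [318.1, 90.0] 0.83 [0.49670056 0.0079257  0.054     ]
key_square_top [60.4, 142.7] 0.62 [0.52719532 0.29990162 0.054     ]
(580, 833, 3)
```

View pics/c9.png

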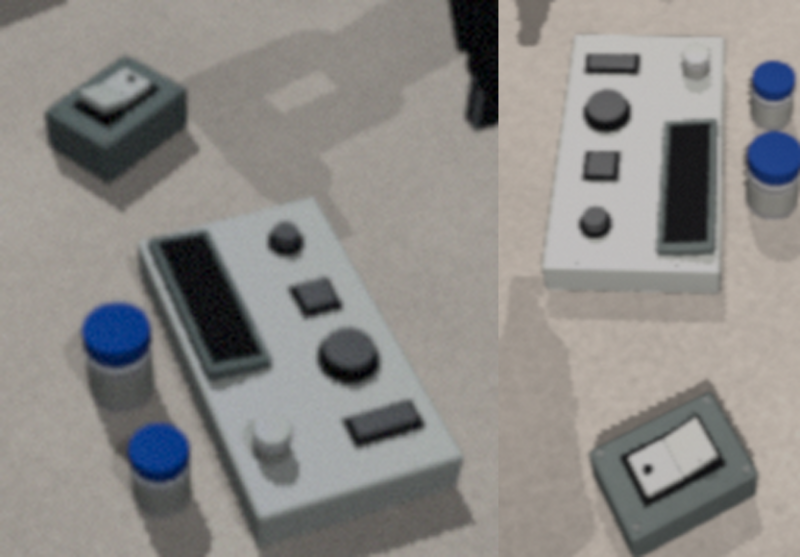

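View pics/w8.png

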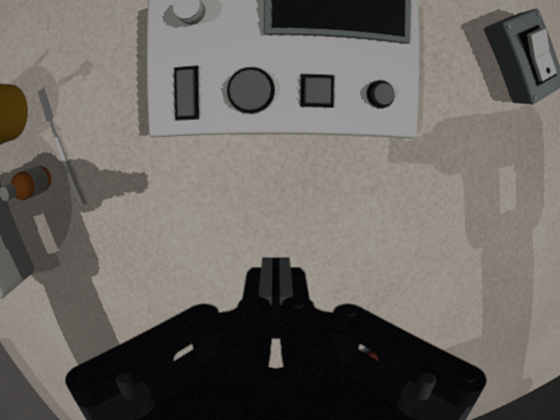

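View pics/side9.png

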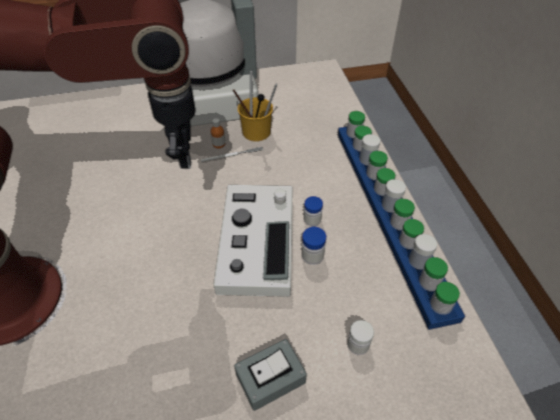

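The bar and square keys are low. Start and the small round key are up, the rocker is over, and everything else is in place. The arm is clear, so I'm handing in.

```bash
python3 -c "
from plant import manip
print(manip.job_done())"
```

```text
the job is handed in; nothing more can be done
None
```

I tipped the mains rocker, pressed the bar key, pressed the square key, then pressed and released the start button. All of it was in the order asked, with the shut fingertips, in about 12 s.

- **Presses:** each one went down to a hard stop.

| Part | Stop height | Push force |
|---|---|---|
| Rocker | 57.9 mm | about 11 N |
| Bar key | 53.9 mm | about 14 N |
| Square key | 53.9 mm | about 14 N |
| Start button | 54.9 mm | about 14 N |

- **Last pictures:** the rocker's dotted half is level, the bar and square keys are down, and start is back up. The small round key is still up. The switch box, jars, pot and the other bystanders are where they were. The arm ended clear of everything, with no contact force.
- **Disagreement:** the scene and side cameras differed by about 12 mm in y on the console keys (5 to 9 mm on the switch box). I aimed with the wrist camera instead, and its readings fell between the two.
- **Not checked:** I had no direct reading of the joint values. "Fully down" rests on the stop heights, the forces and the pictures.

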